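# Pad the bar gauge, then hold a specimen bar in its guard slot

### The job

Get the bar gauge ready and take a bar to it: put the round rubber pad flat into the square locating frame in the gauge's open drawer, let go of it and slide the drawer fully shut. Then take the specimen bar that stands upright in the holder, lower it upright through the narrow slot in the gauge's top plate until its lower end presses on the pad, and finish while still holding it there, gripped and pushed lightly down. Leave the small weight, the eyeglass loupe and the bar lying on the worktop where they are.

Things in the scene. Friction and masses are not known exactly. Their poses are not given: they have to be found in the camera images.
- gauge: The bar gauge: a fixed low box, 100 mm (its x) by 120 mm (its y), 48 mm high, aluminium top plate 10 mm thick on grey walls, drawer in its front. Origin under its centre on the worktop; x points into the gauge, away from the drawer's front; z up. A black strip 3 mm high lies on the top plate 30 to 44 mm behind the slot (+x).
- slot (a point): Centre of the slot's mouth in the gauge's top face, 48 mm above the worktop, axes as the gauge. The slot goes straight down through the plate, 14.7 mm along x, 12 mm along y (2 mm more than the bar each way), top edge bevelled. A bar standing on the pad in the shut drawer has its centre 5 mm above this point, its upper end 37 mm above, its lower end 27 mm below.
- seat (a point): Middle of the drawer's floor in the square locating frame for the pad, 9 mm above the worktop; moves with the drawer, axes as the gauge; right below the slot when shut. Frame: 40 mm square inside, 3 mm high. Tray side walls 94 mm apart (y) and back wall 38 mm behind stand 4 mm above the floor; the front panel's inside is 50 mm in front (-x), 27 mm above the floor.
- pull (a point): Middle of the front face of the pull lip on the drawer's front panel, 30 mm above the worktop; axes as the gauge. Lip: 60 mm wide (y), 8 mm high, sticks out 11.5 mm from the panel (118 mm wide, 4 to 36 mm above the worktop). Pushing it along +x shuts the drawer.
- drawer (a joint): How far the drawer is open, in m: 0 is shut against its stop, at the start 0.085 to 0.097. It slides along the gauge's x with about 1.5 N friction and stays where it is left.
- pad_centre (a point): Centre of the round rubber pad, a plain rigid disc 30 mm in diameter, 12 mm thick, lying flat on the worktop left of the gauge, near a small weight and a loupe in any order. z is its axis.
- holder: Fixed plain grey specimen holder right of the gauge: block 60 mm (x) by 110 mm (y), 34 mm high, origin under its centre. Three pockets in a row along y, 34 mm apart, 28 mm deep, 2 mm wider than a bar each way; the bar stands in the middle one.
- bar_centre (a point): Centre of the specimen bar upright in the holder: plain rectangular bar, 64 mm long (its y axis, vertical), section 12.7 mm (its x) by 10 mm (its z), 12 g. At the start its centre is 38 mm above the worktop and its upper 36 mm stand free above the holder. It fits the slot with its x axis along the slot's x axis, either way round.
- small_weight_centre (a point): Centre of the small knobbed weight, 34 mm in diameter, 40 mm high; not to be moved.
- eyeglass_centre (a point): Centre of the eyeglass loupe, a waisted black tube 35 mm in diameter, 30 mm high; not to be moved.
- spare_bar_centre (a point): Centre of the other bar, 64 x 13 x 10 mm, which lies flat on the worktop behind the holder (farther from the robot); not to be moved.
Mind the look-alikes: they are no part of the job. Several things look just like the part that bears pad_centre: the one meant starts farthest from the robot's base.

How it is judged (in metres and radians):
On the way, in this order (a step that is already met when the one before it is completed fails the run):
1. the pad lies in the locating frame of the open drawer, let go (horizontal distance between pad_centre and seat below 0.009 m and z of pad_centre in the frame of seat below 0.0085 m and contact force between the fingers and pad below 0.1 N and value of joint drawer above 0.05 m), for 0.2 s.
2. the drawer is fully shut with the pad in it (value of joint drawer below 0.005 m and horizontal distance between pad_centre and seat below 0.009 m), for 0.2 s.
At the end, for the whole second after the job is handed in: The drawer is shut (within 6 mm), the pad lies flat in its frame (centre within 9 mm), the bar stands upright (within 7 degrees) through the slot with its lower end on the pad, pressed on it with more than 0.8 N (far more than its weight), and the fingers still grip the bar (value of joint drawer below 0.006 m and horizontal distance between pad_centre and seat below 0.009 m and z of pad_centre in the frame of seat below 0.0085 m and horizontal distance between bar_centre and slot below 0.005 m and z of bar_centre in the frame of slot below 0.009 m and angle between the y axis of bar_centre and the z axis of slot, either way round below 0.12 rad and angle between the x axis of bar_centre and the x axis of slot, either way round below 0.3 rad and contact force between bar and pad above 0.8 N and contact force between the fingers and bar above 1 N); the arm keeps its last pose, push and grip.
It fails at once if the small weight, the loupe or the lying bar is moved by more than 30 mm (distance of any of small_weight_centre, eyeglass_centre, spare_bar_centre from where it was at the start of the episode above 0.03 m).
It also fails if it takes over 67 s, if anything falls off the work surface, if the arm or the gripper's body presses on something with over 40 N, if the wrist force passes 120 N, or if a joint passes its speed limit or range.

### The arm

A 7-joint arm with a two-finger parallel gripper is mounted at the origin on a cart in front of the work surface, level with it; the furniture and walls round the work are solid. World frame = base frame: x ahead of the robot, y to its left, z up, the work surface at z = 0. Lengths are in mm, angles in rad, forces in N, time in s.
With the tool pointing down it reaches from about 400 to 900 mm from the base axis. Payload 5.6 kg.
Tool frame: the origin (TCP) lies midway between the tips of the shut fingers; the grasp point (between the pads) lies 19 mm behind it; z points along the fingers, y is the line along which they close (so a half turn about z gives the same grasp; the last joint's range is limited). The gripper opens to 92 mm and grips with 3 to 60 N. Pads are 20 mm wide; open, the fingers measure 128 mm over their backs; the gripper's body (75 mm by 189 mm) begins 69 mm behind the grasp point.
Start: joints at [1.069, 0.468, -0.012, 1.603, 0.006, 1.071, -0.056], TCP at [287.829, -582.807, 214.592] pointing down, gripper open.
Joint ranges: [-2.53, 2.53], [-0.31, 2.02], [-1.57, 1.55], [0.28, 2.44], [-1.29, 4.43], [0.15, 1.84], [-2.92, 2.92]. Speed limits (rad/s): [2.57, 2.57, 3.14, 3.14, 3.14, 3.14, 3.14].

### API

Orientations are given as a rotation vector (axis times angle).
In Python, from cell import robot, grip, kin, viewer gives the robot as it stands. Calls block until the motion is done:
- robot.movep(position, orientation): joint-space move of the TCP to a pose.
- robot.servo_line(position, feed=150, rotation=None): straight line of the TCP; rotation=None keeps the orientation; feed is the mean speed in mm/s.
- robot.goto_joints(angles): joint-space move.
- grip(opening, newtons=None): opening from 0.0 (shut) to 1.0 (fully open); newtons is the grip in N (None keeps the last); returns when the fingers have stopped.
- robot.hold(seconds).
- kin.ik(position, orientation): joint angles nearest the present ones, or None.
- robot.observe(): the state.
- viewer.read_camera(name): name is "scene" or "top" or "wrist"; returns the picture (400x640x3 uint8, red, green, blue); there is no depth.
- viewer.camera_info(name): a dict with "camera_matrix" (3x3 intrinsics, pixels), "k1" (the pictures are not rectified: a ray, as slopes to the right and down, at radius r is drawn at 1 + k1 r^2 times it, then the intrinsics apply), "R" (3x3) and "t" (3): a world point X has camera coordinates R X + t. Camera axes: x right, y down, z forward; pixel columns grow to the right and rows downward; lengths in mm; the calibration is good to about 2 mm. A picture is of the moment at which its call begins: read the wrist's pose just before it. camera_info takes no time and is no camera call; for the wrist camera it gives the pose at the moment of the call.
A pose or a line that the arm cannot do raises robot.IKError and nothing moves.
- robot.job_done(): hands the job in; it is judged then, once.
Trained networks look in the newest picture that a camera, given by its name, has taken for a name from the list of things; names that differ only in an ending like _2 or _b are one class to them, and where a whole thing is asked for, a point or a joint stands for the part that bears it (a point fixed in the world has none). Each returns a list of dicts, best first, with "confidence" (0 to 1); they miss things now and then, are a little off and sometimes report something else, mostly with a low value. They report only what shows in the picture. A call takes as long as a camera call. They do not tell look-alikes from the thing itself.
- viewer.silhouettes(name, camera): "mask" (400x640 bool, what is visible of it).
- viewer.pinpoint(name, camera): "at" ([x, y, z] in mm, in the coordinates of the camera as it stood for that picture, good to about 4 mm: a listed point, or the origin of a listed thing).
The state is a dict: "t": time; "joints": joint angles; "joint_velocities": joint speeds; "joint_torque": joint torques, N m; "tcp_pos": TCP position; "tcp_rot": TCP orientation; "contact_force": force on the tool from outside, world axes, zero at the start; "wrist_torque": the same for the moment, N m; "grip_width": opening from 0.0 (shut) to 1.0 (fully open); "grip_force": force on a finger pad.
Only numpy, scipy, OpenCV 4.12 (cv2) and the standard library are available. Lean on these libraries where they do the work, as an engineer would, in place of code of your own. Each camera call takes 0.05 s, during which the arm holds its last target. There are 200 camera calls.

## Working session

There is one attempt and no reset: what is moved stays moved. The work goes in short steps, each a Python script; the robot and the scene stay as the last script left them, time stands still between calls to the robot, and variables do not carry over. Pictures are saved under pics/ and viewed, at most 10 in all, crops included, and the job is handed in when it is done.

```bash
mkdir -p pics; ls; cat > h.py <<'E'
import numpy as np, cv2
from cell import robot, grip, kin, viewer
from scipy.spatial.transform import Rotation as Ro
def shot(cam):
    i=viewer.camera_info(cam); im=viewer.read_camera(cam); return im,i
def w(i,p): return np.array(i["R"]).T@(np.array(p)-np.array(i["t"]))
def ray(i,uv):
    K=np.array(i["camera_matrix"]); d=np.array([(uv[0]-K[0,2])/K[0,0],(uv[1]-K[1,2])/K[1,1]]);s=d.copy()
    for _ in range(20): s=d/(1+i["k1"]*(s@s))
    R=np.array(i["R"]); return -R.T@np.array(i["t"]), R.T@np.array([s[0],s[1],1])
def onz(i,uv,z):
    o,d=ray(i,uv); return o+d*(z-o[2])/d[2]
def proj(i,X):
    c=np.array(i["R"])@np.array(X,float)+np.array(i["t"]); s=c[:2]/c[2]; s=s*(1+i["k1"]*(s@s)); K=np.array(i["camera_matrix"])
    return np.array([K[0,0]*s[0]+K[0,2],K[1,1]*s[1]+K[1,2]])
def save(n,im): cv2.imwrite("pics/"+n,cv2.cvtColor(im,cv2.COLOR_RGB2BGR))
def down(a): # tool down, tool y axis at world angle a
    y=np.array([np.cos(a),np.sin(a),0]); z=np.array([0,0,-1.]); x=np.cross(y,z)
    return Ro.from_matrix(np.c_[x,y,z]).as_rotvec()
E
python3 - <<'E'
from h import *
o=robot.observe(); print(o["t"],o["tcp_rot"],Ro.from_rotvec(o["tcp_rot"]).as_matrix().round(2))
ims=[]
for c in("top","scene"):
    im,i=shot(c); ims.append(im); print(c,np.round(w(i,[0,0,0])),i["k1"])
    for n in["gauge","slot","seat","pull","pad_centre","holder","bar_centre","small_weight_centre","eyeglass_centre","spare_bar_centre"]:
        print(n,[(d["confidence"],w(i,d["at"]).round(0).tolist(),proj(i,w(i,d["at"])).round().tolist()) for d in viewer.pinpoint(n,c)])
save("a.png",cv2.resize(np.vstack(ims),(800,1000))[:500]); save("b.png",cv2.resize(ims[1],(800,500)))
E
```

```text
pics
0.0 [-3.05769071e+00 -7.13899301e-01  8.04929810e-04] [[ 0.9   0.44 -0.  ]
 [ 0.44 -0.9   0.  ]
 [-0.   -0.   -1.  ]]
top [ 312.   30. 1079.] -0.09054841252979705
gauge [(0.64, [549.0, 263.0, 15.0], [237.0, 191.0])]
slot [(0.75, [619.0, -37.0, 45.0], [338.0, 160.0]), (0.24, [465.0, -33.0, 29.0], [340.0, 213.0])]
seat [(0.97, [534.0, -35.0, 13.0], [338.0, 191.0]), (0.42, [658.0, -298.0, 13.0], [423.0, 146.0])]
pull [(0.63, [466.0, -31.0, 26.0], [339.0, 213.0])]
pad_centre [(0.63, [418.0, 255.0, 8.0], [241.0, 236.0]), (0.59, [353.0, 214.0, 5.0], [255.0, 258.0]), (0.58, [392.0, 147.0, 5.0], [278.0, 243.0])]
holder [(0.73, [483.0, -320.0, 7.0], [436.0, 203.0])]
bar_centre [(0.49, [489.0, -322.0, 38.0], [440.0, 199.0])]
small_weight_centre [(0.69, [488.0, 370.0, 22.0], [200.0, 213.0]), (0.61, [482.0, -322.0, 6.0], [437.0, 203.0])]
eyeglass_centre [(0.65, [550.0, 262.0, 12.0], [237.0, 191.0]), (0.52, [486.0, 374.0, 21.0], [199.0, 214.0])]
spare_bar_centre [(0.58, [657.0, -299.0, 10.0], [423.0, 147.0])]
scene [-76. 547. 802.] 0.004481809264075228
gauge [(0.97, [618.0, -34.0, -2.0], [318.0, 178.0])]
slot [(0.63, [486.0, -316.0, -2.0], [420.0, 161.0]), (0.55, [618.0, -34.0, 44.0], [318.0, 165.0])]
seat [(0.89, [529.0, -34.0, 14.0], [339.0, 191.0])]
pull [(0.77, [464.0, -31.0, 34.0], [355.0, 199.0])]
pad_centre [(0.69, [395.0, 140.0, 8.0], [321.0, 256.0]), (0.66, [424.0, 254.0, 9.0], [274.0, 273.0]), (0.52, [355.0, 211.0, 7.0], [308.0, 284.0])]
holder [(0.86, [488.0, -319.0, -3.0], [420.0, 160.0])]
bar_centre [(0.41, [491.0, -322.0, 38.0], [422.0, 149.0])]
small_weight_centre [(0.81, [488.0, 371.0, 23.0], [211.0, 280.0])]
eyeglass_centre [(0.81, [548.0, 254.0, 18.0], [243.0, 238.0])]
spare_bar_centre []
```

```bash
python3 - <<'E'
import cv2
a=cv2.imread("pics/a.png"); a=cv2.resize(a,(640,400))
cv2.imwrite("pics/c.png",cv2.resize(a[120:280,180:480],(800,427),interpolation=cv2.INTER_CUBIC))
E
```

```text
(no output)
```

View pics/c.png

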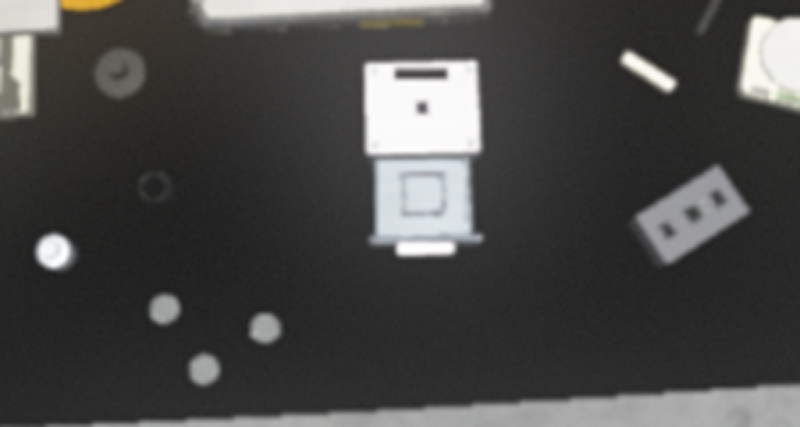

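View pics/b.png

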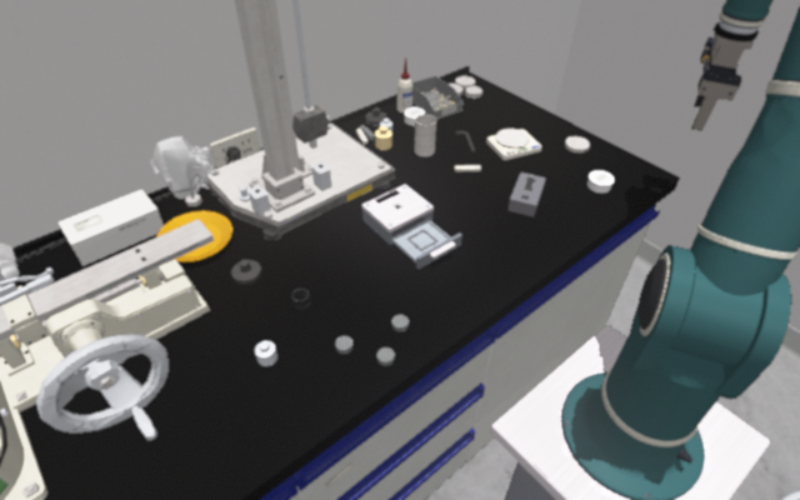

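The pads lie in the crop at (165,309), (204,370) and (265,328). Their base distances are about 490, 413 and 417 mm, so the one at crop (165,309), near (420,254), is meant. The crop shows it as a plain grey disc. The loupe is at (155,187) and the weight at (54,252). Next are close looks.

```bash
python3 - <<'E'
from h import *
def look(tag,x,y,z,names):
    robot.movep([x,y,z],down(-np.pi/2))
    im,i=shot("wrist"); save(tag+".png",im); np.save(tag+".npy",i,allow_pickle=True)
    print(tag,robot.observe()["t"],np.round(robot.observe()["joints"],2),"cam",w(i,[0,0,0]).round(),"axis",np.array(i["R"])[2].round(2))
    for n in names:
        print(n,[(d["confidence"],w(i,d["at"]).round(1).tolist(),proj(i,w(i,d["at"])).round().tolist()) for d in viewer.pinpoint(n,"wrist")])
look("w1",455,-320,230,["holder","bar_centre"])
look("w1b",500,-270,230,["holder","bar_centre"])
look("w2",530,-34,260,["gauge","slot","seat","pull"])
look("w2b",500,10,260,["gauge","slot","seat","pull"])
look("w3",420,215,200,["pad_centre","seat"])
look("w3b",390,254,200,["pad_centre"])
E
python3 -c "
import cv2,numpy as np
I=[cv2.imread(f'pics/{k}.png') for k in('w1','w1b','w2','w2b')]
cv2.imwrite('pics/m.png',cv2.resize(np.vstack([np.hstack(I[:2]),np.hstack(I[2:])]),(800,500)))"
```

```text
w1 2.3417 [ 0.58  0.3  -0.03  1.82  0.01  1.03 -1.03] cam [ 539. -322.  401.] axis [-0.29  0.   -0.96]
holder [(0.77, [487.3, -322.3, -0.8], [322.0, 150.0]), (0.18, [459.3, -29.8, 28.1], [100.0, 176.0])]
bar_centre [(0.59, [488.4, -319.3, 41.6], [320.0, 153.0])]
w1b 2.8667 [ 0.49  0.32 -0.06  1.79  0.02  1.04 -1.15] cam [ 585. -270.  401.] axis [-0.29  0.   -0.96]
holder [(0.82, [488.8, -320.7, -0.6], [359.0, 182.0])]
bar_centre [(0.58, [491.0, -317.8, 39.9], [360.0, 188.0])]
w2 3.9667 [ 0.16  0.23 -0.18  1.83  0.05  1.08 -1.61] cam [614. -36. 431.] axis [-0.29  0.   -0.96]
gauge [(0.96, [617.0, -36.3, -0.7], [322.0, 108.0])]
slot [(0.77, [621.2, -35.2, 49.1], [321.0, 104.0])]
seat [(0.75, [533.6, -32.8, 9.4], [319.0, 168.0])]
pull [(0.65, [464.7, -31.5, 26.7], [319.0, 218.0])]
w2b 4.5417 [ 0.11  0.18 -0.22  1.9   0.04  1.07 -1.7 ] cam [584.  11. 431.] axis [-0.29  0.   -0.96]
gauge [(0.84, [615.0, -33.3, 0.4], [354.0, 86.0])]
slot [(0.88, [617.7, -36.4, 47.0], [361.0, 81.0]), (0.63, [615.5, -37.6, 1.8], [358.0, 86.0])]
seat [(0.58, [531.3, -34.6, 11.4], [354.0, 149.0])]
pull [(0.88, [462.2, -29.6, 28.6], [350.0, 200.0]), (0.3, [617.3, -33.2, 0.1], [354.0, 85.0])]
w3 5.7 [-0.2   0.22 -0.38  2.02  0.1   0.93 -2.21] cam [505. 214. 371.] axis [-0.29  0.   -0.96]
pad_centre [(0.88, [354.7, 209.2, 5.4], [325.0, 229.0]), (0.84, [394.8, 145.7, 8.5], [375.0, 200.0]), (0.65, [423.7, 251.2, 3.9], [292.0, 177.0])]
seat [(0.66, [529.8, -38.9, 12.3], [538.0, 90.0])]
w3b 6.1667 [-0.27  0.21 -0.42  2.03  0.11  0.92 -2.32] cam [474. 254. 371.] axis [-0.29  0.   -0.96]
pad_centre [(0.78, [355.6, 210.4, 4.0], [356.0, 205.0]), (0.69, [396.9, 143.4, 9.2], [411.0, 175.0]), (0.64, [421.5, 252.1, 3.0], [324.0, 154.0])]
```

View pics/m.png

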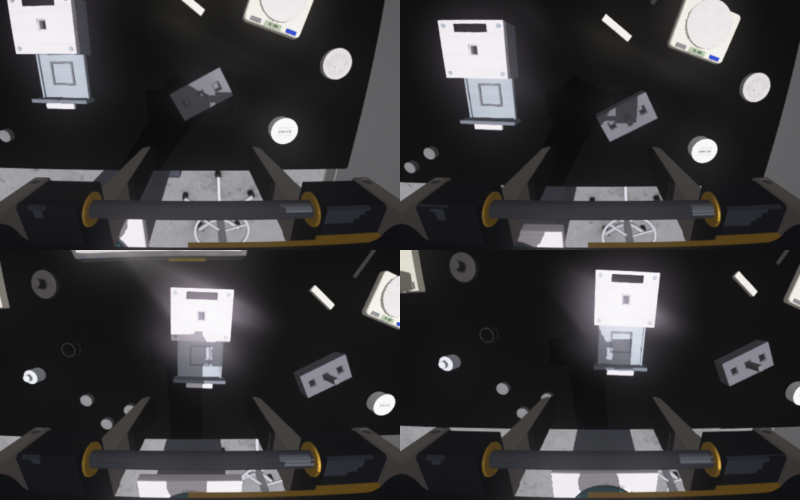

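```bash
python3 - <<'E'
from h import *
def ld(t): return cv2.imread(f"pics/{t}.png"),np.load(t+".npy",allow_pickle=True).item()
for t,c in(("w3",(292,177)),("w3b",(324,154))):
    im,i=ld(t); g=cv2.cvtColor(im,cv2.COLOR_BGR2GRAY); r=g[c[1]-14:c[1]+15,c[0]-14:c[0]+15]
    th,m=cv2.threshold(r,0,255,cv2.THRESH_OTSU); n,l,s,ce=cv2.connectedComponentsWithStats(m)
    k=l[14,14]; u=ce[k]+np.array(c)-14; print(t,th,s[k],u,onz(i,u,6+4).round(1),onz(i,u,6).round(1))
    o,d=ray(i,u); 
    P=globals().setdefault("P",[]); P.append((o,d/np.linalg.norm(d)))
A=sum(np.eye(3)-np.outer(d,d) for o,d in P);b=sum((np.eye(3)-np.outer(d,d))@o for o,d in P);print("tri pad",np.linalg.solve(A,b).round(1))
for t in("w2","w2b"):
    im,i=ld(t); g=cv2.cvtColor(im,cv2.COLOR_BGR2GRAY); m=(g>150).astype(np.uint8)
    n,l,s,ce=cv2.connectedComponentsWithStats(m); c=proj(i,[590,-35,48]).astype(int); k=l[c[1],c[0]]; print(t,s[k])
    cs,h=cv2.findContours((l==k).astype(np.uint8),cv2.RETR_CCOMP,cv2.CHAIN_APPROX_NONE)
    for q in cs:
        if len(q)<12: continue
        W=np.array([onz(i,p[0],48)[:2] for p in q],np.float32); R=cv2.minAreaRect(W); print(len(q),np.round(R[0],1),np.round(R[1],1),R[2])
im,i=ld("w1"); im2,_=ld("w2")
save("d.png",cv2.cvtColor(np.hstack([cv2.resize(im[90:210,260:380],(400,400)),cv2.resize(im2[50:230,250:430],(400,400))]),cv2.COLOR_BGR2RGB))
E
```

```text
w3 54.0 [  1   5  25  24 475] [290.72210526 180.12421053] [421.5 252.4  10. ] [420.6 252.8   6. ]
w3b 72.0 [  2   3  25  26 503] [323.65407555 155.2027833 ] [421.3 252.1  10. ] [420.7 252.1   6. ]
tri pad [421.5 252.2  10.4]
w2 [ 272   59  103  117 8353]
415 [601.6 -36.3] [122.  138.7] 88.04821014404297
19 [580.3  16.1] [8.8 8.2] 43.989501953125
12 [622.2 -40.6] [7.1 2.5] 0.05206632241606712
117 [657.3 -38.2] [60.  13.8] 88.35381317138672
w2b [  310    32   106   153 10623]
478 [580.9 -35.2] [122.1 179.5] 87.85367584228516
12 [554.6 -48.8] [7.5 2.5] 2.6315712928771973
124 [657.  -38.4] [61.4 15.7] 88.01799011230469
```

View pics/d.png

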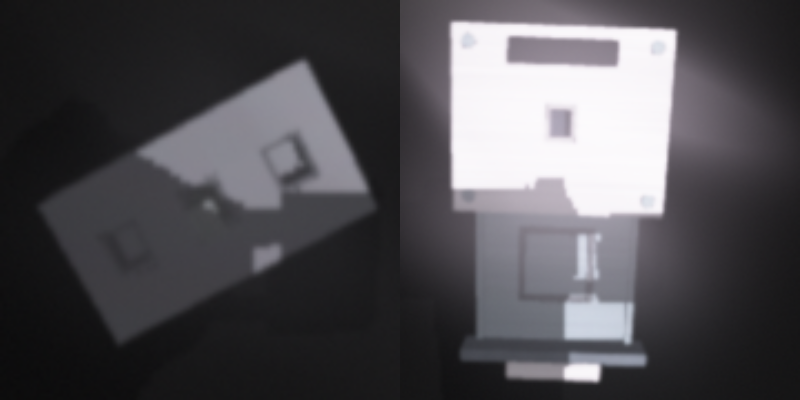

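The left crop shows the holder with corners at (37,207), (305,58), (378,208) and (118,346), and the bar in the middle pocket near (207,207). The right crop shows the slot mouth at (561,122) and the frame at (558,263).

```bash
python3 - <<'E'
from h import *
def ld(t): return np.load(t+".npy",allow_pickle=True).item()
i=ld("w1"); f=lambda p:np.array([260+p[0]*.3,90+p[1]*.3])
H=np.array([onz(i,f(p),34)[:2] for p in[(37,207),(305,58),(378,208),(118,346)]]); print("holder",H.round(1),[np.linalg.norm(H[k]-H[k-1]).round(1) for k in range(4)],H.mean(0),[np.degrees(np.arctan2(*(H[k]-H[k-1])[::-1])).round(1) for k in range(4)])
print("pockets",[onz(i,f(p),34).round(1) for p in[(125,245),(289,158)]],"bar top",onz(i,f((207,207)),70).round(1))
i=ld("w2"); f=lambda p:np.array([250+(p[0]-400)*.45,50+p[1]*.45])
print("slot",onz(i,f((561,122)),48).round(1),"frame",onz(i,f((558.5,263)),11).round(1),"lip",onz(i,f((553,370)),34).round(1))
G=np.array([onz(i,f(p),48)[:2] for p in[(450,22),(676,30),(663,215),(453,210)]]);print(G.round(1),G.mean(0))
for a in(-np.pi/2,np.pi/2):
  for p in([421,252,5],[535,-34,14],[450,-31,20],[488,-320,42],[620,-36,57]): q=kin.ik(p,down(a)); print(a,p,None if q is None else np.round(q,2))
E
```

```text
holder [[ 488.8 -259.1]
 [ 541.5 -356.7]
 [ 488.3 -385.1]
 [ 435.4 -287.6]] [np.float64(60.5), np.float64(110.9), np.float64(60.3), np.float64(110.9)] [ 488.49970072 -322.09646923] [np.float64(28.1), np.float64(-61.7), np.float64(-151.9), np.float64(118.5)]
pockets [array([ 474.6, -291.3,   34. ]), array([ 506.4, -351.7,   34. ])] bar top [ 493.5 -321.8   70. ]
slot [619.9 -37.4  48. ] frame [533.7 -35.7  11. ] lip [469. -32.  34.]
[[671.8  21.8]
 [667.4 -99.2]
 [568.6 -96. ]
 [571.8  24.6]] [619.92013616 -37.18527025]
-1.5707963267948966 [421, 252, 5] [-0.36  0.57 -0.3   2.1   0.33  0.52 -2.47]
-1.5707963267948966 [535, -34, 14] [ 0.13  0.58 -0.17  1.99  0.17  0.58 -1.72]
-1.5707963267948966 [450, -31, 20] [ 0.15  0.48 -0.19  2.19  0.18  0.49 -1.75]
-1.5707963267948966 [488, -320, 42] [ 0.52  0.58  0.01  1.88 -0.01  0.68 -1.04]
-1.5707963267948966 [620, -36, 57] [ 0.12  0.62 -0.16  1.77  0.13  0.76 -1.68]
1.5707963267948966 [421, 252, 5] [ 0.03  0.72 -0.8   2.07  0.82  0.7   0.26]
1.5707963267948966 [535, -34, 14] [ 0.56  0.72 -0.72  1.97  0.71  0.73  0.97]
1.5707963267948966 [450, -31, 20] [ 0.57  0.59 -0.69  2.17  0.67  0.61  0.96]
1.5707963267948966 [488, -320, 42] [ 0.93  0.66 -0.54  1.85  0.48  0.76  1.7 ]
1.5707963267948966 [620, -36, 57] [ 0.54  0.76 -0.76  1.74  0.65  0.9   1.07]
```

```bash
cat >> h.py <<'E'
YAW=-0.032; A=-np.pi/2+YAW
ex=np.array([np.cos(YAW),np.sin(YAW),0])
def st(m):
    o=robot.observe(); print(m,round(o["t"],2),np.round(o["tcp_pos"],1),"F",np.round(o["contact_force"],2),"w",round(o["grip_width"]*92,1),"gf",round(o["grip_force"],1))
E
python3 - <<'E'
from h import *
grip(0.6); robot.movep([421,252,60],down(A)); robot.servo_line([421,252,5],100); st("at")
grip(0.0,15); st("grip"); robot.servo_line([421,252,70],150); st("lift")
robot.movep([533,-34.7,90],down(A)); robot.hold(0.3); st("over")
im,i=shot("wrist"); save("e.png",im); np.save("e.npy",i,allow_pickle=True)
for n in("pad_centre","seat"): print(n,[(d["confidence"],w(i,d["at"]).round(1).tolist()) for d in viewer.pinpoint(n,"wrist")])
save("e2.png",cv2.resize(im[60:360,160:480],(640,600)))
E
```

```text
at 8.23 [421.4 252.4   5.6] F [ 0.84  0.17 -0.61] w 55.2 gf 0.0
grip 8.74 [421.3 252.1   5.3] F [1.11 0.2  3.39] w 29.2 gf 15.0
lift 9.32 [420.8 251.6  69.7] F [ 0.3  -0.16 -1.03] w 28.9 gf 15.0
over 10.8 [533.  -33.6  90. ] F [ 0.62 -0.2  -0.11] w 29.2 gf 15.0
pad_centre [(0.96, [534.4, -34.1, 88.6]), (0.81, [353.8, 211.0, 5.2])]
seat [(0.6, [533.3, -35.1, 10.1])]
```

View pics/e2.png

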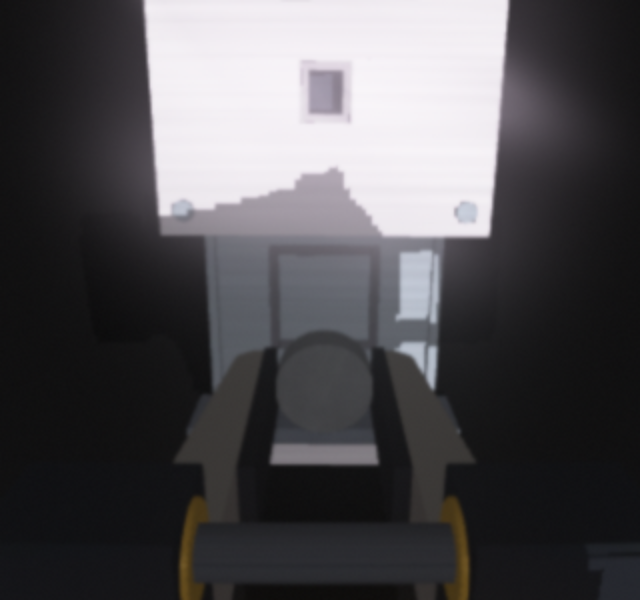

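The pad is held level at (324,380), in line with the frame at (325,295). I'll place it now.

```bash
python3 - <<'E'
from h import *
i=np.load("e.npy",allow_pickle=True).item(); print("slot",onz(i,(160+325*.5,60+92*.5),48).round(1),"frame",onz(i,(160+325*.5,60+295*.5),11).round(1))
robot.servo_line([533,-34.7,25],120); robot.servo_line([533,-34.7,14.5],40); st("down")
grip(0.48); st("open"); robot.hold(0.3); robot.servo_line([533,-34.7,110],200)
robot.movep([500,-33.6,200],down(A))
im,i=shot("wrist"); save("g.png",im)
for n in("pad_centre","seat","pull","slot"): print(n,[(d["confidence"],w(i,d["at"]).round(1).tolist()) for d in viewer.pinpoint(n,"wrist")])
st("up"); save("g2.png",cv2.resize(im[60:260,220:420],(500,500)))
E
```

```text
slot [619.6 -36.9  48. ] frame [534.2 -34.4  11. ]
down 12.05 [532.9 -34.7  14.5] F [ 0.36 -0.16 -0.09] w 29.2 gf 15.0
open 12.47 [533.  -34.7  14.5] F [-0.38 -0.47 -0.04] w 44.1 gf 0.0
pad_centre [(0.82, [353.6, 210.2, 5.3]), (0.74, [535.5, -31.5, 13.0]), (0.72, [395.8, 143.7, 6.7])]
seat []
pull [(0.95, [462.0, -32.2, 27.9]), (0.7, [488.4, -320.5, -2.0]), (0.55, [491.4, 368.5, 24.2])]
slot [(0.82, [618.9, -37.5, 48.5])]
up 14.11 [499.3 -33.5 198.3] F [ 0.15 -0.4  -0.04] w 44.0 gf 0.0
```

View pics/g2.png

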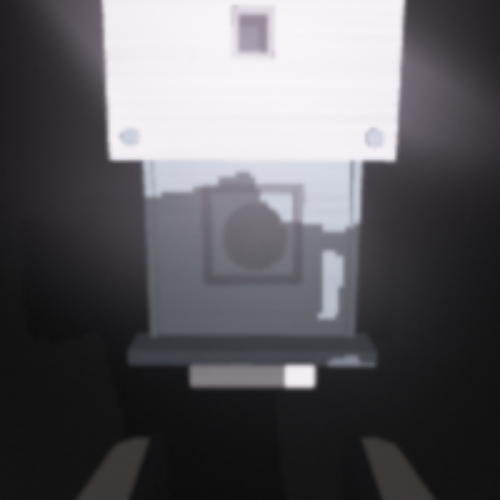

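The pad at (255,235) sits inside the frame centred on (253,234). Now I'll shut the drawer.

```bash
python3 - <<'E'
from h import *
P=lambda x,z: np.array([620,-37.2,z])+ex*(x-620)-np.array([0,0,0])
robot.movep(P(430,80),down(A)); grip(0.0); robot.servo_line(P(430,23),150); st("low")
robot.servo_line(P(525,23),70); st("push")
x=525
while x<570:
    x+=2; robot.servo_line(P(x,23),30); F=robot.observe()["contact_force"]
    if F[0]<-8: break
robot.hold(0.3); st("end %g"%x)
robot.servo_line(P(x-25,23),100); robot.servo_line(P(x-25,120),200)
robot.movep(P(530,230),down(A)); st("up")
im,i=shot("wrist"); save("j.png",im); np.save("j.npy",i,allow_pickle=True)
for n in("pull","slot","pad_centre"): print(n,[(d["confidence"],w(i,d["at"]).round(1).tolist()) for d in viewer.pinpoint(n,"wrist")])
save("j2.png",cv2.resize(im[30:230,220:420],(500,500)))
E
```

```text
low 16.01 [430.1 -30.9  23. ] F [ 0.1  -0.15  1.03] w 0.2 gf 0.0
push 17.52 [525.2 -33.8  23.1] F [-0.42 -0.27  0.19] w 0.3 gf 0.1
end 543 20.07 [539.3 -34.8  22.5] F [-9.78  0.27  6.8 ] w 0.6 gf 4.8
up 21.62 [529.6 -34.4 229. ] F [-0.27  0.43  0.71] w 0.4 gf 0.0
pull [(0.86, [545.8, -33.0, 29.8])]
slot [(0.95, [617.7, -32.7, 48.2])]
pad_centre [(0.71, [397.1, 146.5, 8.6]), (0.69, [619.7, -39.3, 10.8]), (0.6, [352.3, 207.3, 7.7])]
```

View pics/j2.png

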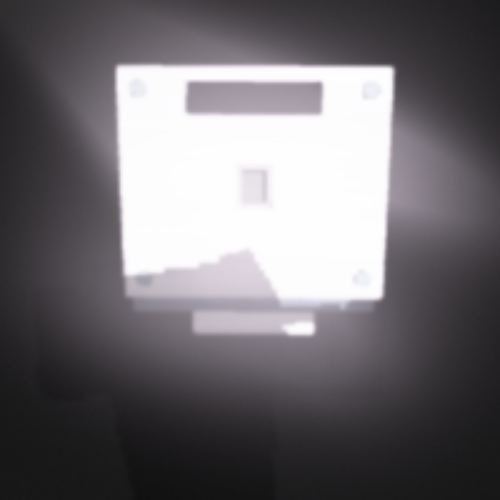

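The drawer is shut: its panel is against the gauge at rows 300–310, and the push met about 10 N. The slot is at (255,187). Next is the bar.

```bash
python3 - <<'E'
from h import *
B=np.radians(-61.8); hx=np.array([np.cos(B+np.pi/2),np.sin(B+np.pi/2),0])
robot.movep(np.array([490,-321,175])-35*hx,down(B)); grip(0.6)
im,i=shot("wrist"); save("k.png",im); np.save("k.npy",i,allow_pickle=True); st("k")
print([(d["confidence"],w(i,d["at"]).round(1).tolist(),proj(i,w(i,d["at"])).round().tolist()) for d in viewer.pinpoint("bar_centre","wrist")])
m=viewer.silhouettes("bar_centre","wrist"); print([(d["confidence"],d["mask"].sum(),np.argwhere(d["mask"]).min(0),np.argwhere(d["mask"]).max(0)) for d in m])
c=proj(i,[490,-321,50]).round().astype(int); print(c)
save("k2.png",cv2.resize(im[c[1]-50:c[1]+50,c[0]-60:c[0]+60],(720,600)))
E
```

```text
k 23.98 [ 459.1 -337.6  175. ] F [-0.41 -0.19 -0.01] w 55.0 gf 0.0
[(0.68, [490.4, -317.6, 37.8], [319.0, 157.0])]
[(0.54, np.int64(180), array([152, 317]), array([171, 326]))]
[321 161]
```

View pics/k2.png

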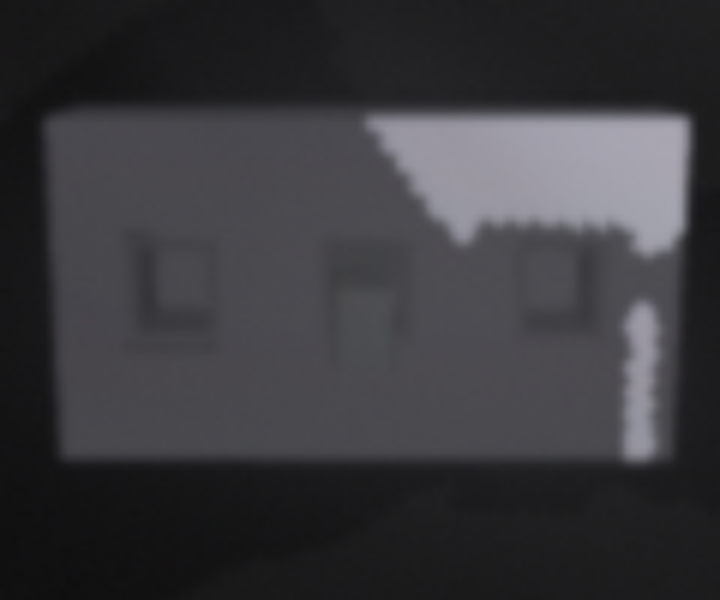

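The pockets are longer across the row, along the holder's x axis. The bar's top face is at crop (366,325), aligned with the holder.

```bash
python3 - <<'E'
from h import *
i=np.load("k.npy",allow_pickle=True).item()
t=onz(i,(261+366/6,111+325/6),70); print("top",t.round(1),[onz(i,(261+p[0]/6,111+p[1]/6),34).round(1) for p in((180,290),(560,290))])
B=np.radians(-61.8); t=t[:2]
robot.movep([*t,110],down(B)); robot.servo_line([*t,43],80); st("at"); grip(0.0,30); st("grip")
robot.servo_line([*t,58],60); st("l1"); robot.servo_line([*t,130],120); st("lift")
robot.movep([*(np.array([620,-37.2])-ex[:2]*0),150],down(A)); robot.hold(.3); st("over")
im,i=shot("wrist"); save("l.png",im); np.save("l.npy",i,allow_pickle=True)
print([(d["confidence"],w(i,d["at"]).round(1).tolist()) for n in("bar_centre","slot") for d in viewer.pinpoint(n,"wrist")])
c=proj(i,[620,-37,110]).round().astype(int); print(c, proj(i,[620,-37,48]))
save("l2.png",cv2.resize(im[c[1]-100:c[1]+60,c[0]-100:c[0]+100],(750,600)))
E
```

```text
top [ 489.6 -322.    70. ] [array([ 474. , -293.3,   34. ]), array([ 505.5, -352.1,   34. ])]
at 25.46 [ 490.  -322.1   43.3] F [ 0.53 -0.12  0.18] w 55.0 gf 0.0
grip 26.21 [ 489.6 -321.9   43. ] F [ 0.33  0.75 -0.5 ] w 9.3 gf 30.0
l1 26.61 [ 490.  -322.2   58.7] F [ 0.53 -0.21 -0.65] w 9.0 gf 30.0
lift 27.36 [ 489.1 -321.8  129.4] F [-0.46  0.28 -0.28] w 9.2 gf 30.0
over 28.86 [619.9 -38.4 150. ] F [ 0.51 -0.01  0.53] w 9.4 gf 30.0
[(0.87, [621.1, -32.8, 147.6]), (0.63, [619.9, -33.0, 50.4])]
[320 225] [320.28211005 201.11281652]
```

View pics/l2.png

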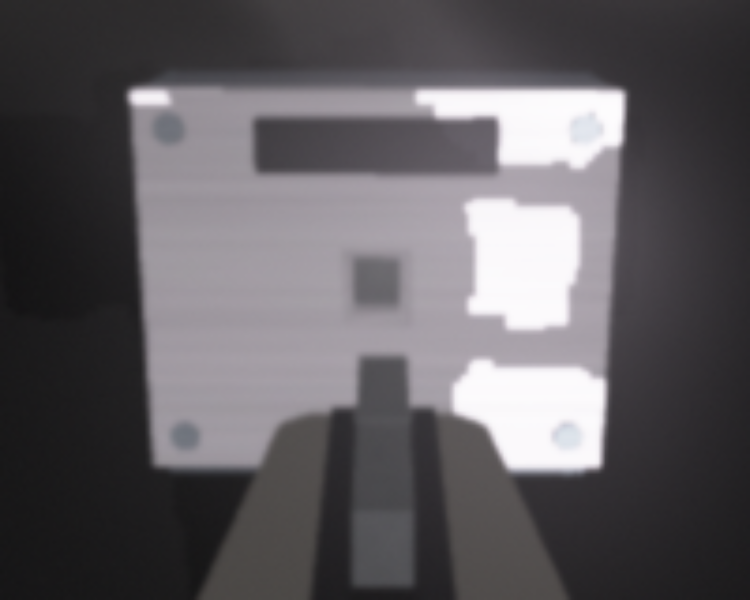

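```bash
python3 - <<'E'
from h import *
i=np.load("l.npy",allow_pickle=True).item(); f=lambda u,v:(220+u/3.75,125+v/3.75)
print("slot bevel",onz(i,f(377,286.5),48).round(1),"hole low",onz(i,f(377,282),38).round(1))
print("bar bottom +x edge",onz(i,f(384,357),113).round(1),"top +x",onz(i,f(382,512),177).round(1),"top -x",onz(i,f(382,587),177).round(1))
print("bar edges y",onz(i,f(360,357),113).round(1),onz(i,f(408,357),113).round(1))
print("plate",[onz(i,f(*p),48).round(1)[:2] for p in((130,90),(625,90),(602,468),(152,467))])
E
```

```text
slot bevel [619.7 -37.2  48. ] hole low [617.9 -37.1  38. ]
bar bottom +x edge [625.  -39.1 113. ] top +x [625.5 -38.7 177. ] top -x [613.  -38.3 177. ]
bar edges y [625.2 -34.3 113. ] [624.9 -43.9 113. ]
plate [array([671.8,  21.2]), array([667.8, -99.4]), array([566.3, -96.2]), array([570.7,  25.3])]
```

```bash
python3 - <<'E'
from h import *
for _ in range(3): robot.hold(.1); st("s")
robot.servo_line([620.4,-37.0,92],100); robot.hold(.3)
for _ in range(3): robot.hold(.1); st("s")
im,i=shot("wrist"); save("n.png",im); np.save("n.npy",i,allow_pickle=True)
c=proj(i,[620,-37,55]).round().astype(int); print(c)
save("n2.png",cv2.resize(im[c[1]-50:c[1]+50,c[0]-60:c[0]+60],(720,600)))
E
```

```text
s 29.11 [620.  -37.3 150. ] F [ 0.4   0.27 -0.27] w 9.5 gf 30.0
s 29.21 [620.  -37.2 150. ] F [-0.48  0.48 -0.26] w 9.2 gf 30.0
s 29.31 [620.  -37.1 150.1] F [-0.07  0.06 -0.2 ] w 9.0 gf 30.0
s 30.44 [620.6 -37.   92.3] F [-0.5   0.26 -0.46] w 9.5 gf 30.0
s 30.54 [620.5 -37.   92.2] F [ 0.78 -0.11  0.94] w 9.2 gf 30.0
s 30.64 [620.4 -37.   92.1] F [ 0.92 -0.93  0.95] w 9.2 gf 30.0
[322 227]
```

View pics/n2.png

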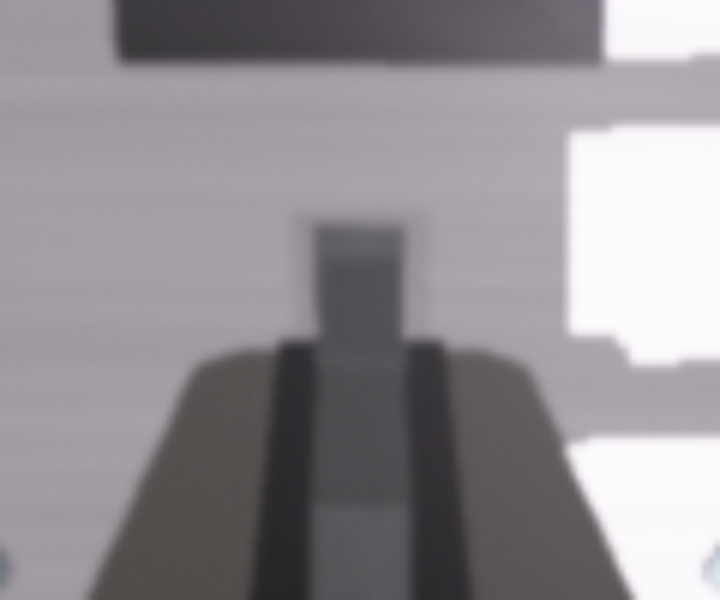

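The bar's lower end (columns 320–403) is centred in the slot's bevel (columns 293–428). Next I'll check along x and lower it.

```bash
python3 - <<'E'
from h import *
i=np.load("n.npy",allow_pickle=True).item(); f=lambda u,v:(262+u/6,177+v/6)
print("bar +x",onz(i,f(361,260),55).round(1),"hole +x bevel outer",onz(i,f(361,213),48).round(1),"inner",onz(i,f(361,227),46).round(1),"strip near",onz(i,f(361,63),48).round(1),onz(i,f(361,63),51).round(1))
E
```

```text
bar +x [625.5 -37.6  55. ] hole +x bevel outer [629.2 -37.7  48. ] inner [626.6 -37.6  46. ] strip near [648.9 -38.3  48. ] [649.7 -38.3  51. ]
```

```bash
python3 - <<'E'
from h import *
x,y=620.4,-37.0; z=92; 
def f(n=5):
    a=[]
    for _ in range(n): robot.hold(.04); a.append(robot.observe()["contact_force"])
    return np.mean(a,0)
while z>50:
    z-=4 if z>64 else 0.5
    robot.servo_line([x,y,z],30 if z>63 else 15); F=f(3)
    if z<=84 : print(z,F.round(1))
    if F[2]>3.5 or np.hypot(*F[:2])>5: break
robot.hold(.3); print(f(10).round(2)); st("end")
E
```

```text
84 [-0.2 -0.  -0.1]
80 [-0.4 -0.1  0.3]
76 [ 0.1 -0.7 -0.3]
72 [-0.1 -0.3  0.3]
68 [-0.   0.2 -0.3]
64 [0.4 0.7 0.2]
63.5 [ 0.2 -0.3 -0.2]
63.0 [ 0.2 -0.1 -0.1]
62.5 [ 0.5 -0.4 -0.2]
62.0 [-0.2  0.   0.6]
61.5 [-0.5  0.7 -0.2]
61.0 [-0.1 -0.1  0.2]
60.5 [ 0.3  0.3 -0.1]
60.0 [-0.3  0.1 -0.6]
59.5 [ 0.1  0.3 -0.3]
59.0 [ 0.6 -0.2 -0.2]
58.5 [ 0.5 -0.  -0.2]
58.0 [-1.5 -0.7  4.9]
[-1.72 -0.11  5.31]
end 38.77 [620.5 -37.   58.4] F [-1.92 -0.76  5.97] w 9.1 gf 30.0
```

The bar met the pad at the expected height (TCP 58) and presses with about 5 N, gripped at 30 N. Handing in.

```bash
python3 -c "
from h import *
print(robot.job_done()); st('done')"
```

```text
the job is handed in; nothing more can be done
None
the job is handed in; nothing more can be done
```

The job is handed in at about 39 s, verdict not shown: the pad is in its frame, the drawer is shut, and the bar stands gripped at 30 N through the slot, pressed on the pad with about 5 N.

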